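# Clamp the empty shaker in the trigger vice

### The job

The worktop vice has been left shut too far: twist its release knob counterclockwise to the stop and let it spring back, so that the jaw slides fully open, then stand the empty shaker upright on the bed between the jaws and let go of it. Pump the trigger against the handle until the jaw's spring pad bears on the shaker and is visibly pushed in (by 5 mm or so, never all the way home, which would crush it), and finish while still holding the trigger squeezed fully against its stop, so that the shaker stays held for working on its stuck cap. Move the jaw only with knob and trigger, and leave the other things on the worktop where they are.

Things in the scene. Friction and masses are not known exactly. Their poses are not given: they have to be found in the camera images.
- vice: Aluminium vice fixed to the worktop; base plate 90 x 360 x 12 mm (y -170 to +190 mm; the rack sticks out 28 mm past the -y end when open). Origin on the worktop, z up; y is the clamping direction. From -y to +y: trigger plate, handle post, release knob (offset to -x), moving jaw, bed, fixed jaw. Jaws: 62 mm wide (x +-31), tops 72 mm above the worktop
- vice_bed (a point): point on the top of the base plate (12 mm above the worktop), midway between the two jaws when the vice is fully open; the shaker is to stand about here. Axes as the vice
- fixed_jaw: aluminium fixed jaw at the +y end of the vice, 20 mm thick; origin at the worktop below its clamping face, which looks to the vice's -y
- jaw (a joint): travel of the moving jaw with its toothed rack, m: 0 = fully open (85 mm between pad front and fixed jaw), grows as it closes, to 0.070. A holding pawl lets it only close, in clicks of 7 mm; a return spring of about 3 N opens it fully while the release knob is turned. Too far closed for the 50 mm shaker at the start
- pad (a joint): how far the moving jaw's spring-mounted pad is pushed back into the jaw, m: 0 = free, 0.022 = pushed fully home. Spring: 1 N at first, plus 0.35 N per mm. It is the visible gap between pad and jaw block (about 23 mm when free)
- pad_face: spring pad of the moving jaw: a grey 8 mm plate with a dark rubber facing, 62 x 50 mm, carried on two pins in front of the jaw block; origin at the centre of its front face, which looks to the vice's +y
- knob (a joint): release knob, rad: 0 at rest, turns counterclockwise seen from above to a stop at 0.9; springs back to 0 when let go (about 0.12 N m to break the loaded ratchet free, 0.08 N m at the stop). From about 0.2 on the ratchet is released. It rocks a little at each ratchet click
- knob_grip (a point): centre of the release knob's grip: a black upright bar 38 mm long (along its own y axis, which at rest is the vice's y), 12 mm thick (x), 30 mm tall (from 15 mm below this point to 15 mm above it, top 105 mm above the worktop), on a round stem; vertical axis through this point
- trigger (a joint): trigger travel, m: 0 at rest, grows as the trigger plate is squeezed towards the handle (vice +y), stop at 0.017. Own spring 3 to 5 N, at most about 17 N while it pushes the jaw. One full squeeze and return closes the jaw by one click (7 mm; while still squeezed about 12 mm, of which it slides back 5 on return). The click is only sure if the squeeze goes to the stop
- trigger_plate: black upright trigger plate at the -y end of the vice, 26 mm wide (x), 12 mm thick (y), reaching from 50 to 135 mm above the worktop; origin at worktop level under its centre, 32 mm towards -y from the handle's centre at rest, 15 mm when fully squeezed (over both outer faces: 46 mm at rest, 29 mm squeezed)
- handle: black upright fixed handle post, 26 mm wide (x), 16 mm thick (y), up to 135 mm above the worktop; origin at worktop level under its centre. Only the low toothed rack and the trigger slide (tops 50 mm above the worktop or lower) lie between it and the trigger plate
- shaker: empty round white plastic shaker with a grey hinged flip cap (closed), 50 mm diameter, 117 mm tall, light (50 to 85 g), stands upright on the quartz; origin under its centre, z up
- mill: turned dark-wood pepper mill, 54 mm wide at the foot, 142 mm tall, waisted, stands upright. Bystander; origin under its centre
- pot_lid: steel pot lid, 220 mm across, 58 mm high to the top of its knob. Bystander; origin under its centre
- spoon_rest: grey silicone spoon rest, 200 x 96 x 16 mm tray. Bystander; origin under its centre
- soup_spoon: white porcelain soup spoon, 130 mm long, 16 mm high. Bystander; origin under its centre
- brush: bamboo scrubbing brush, 200 mm long, 32 mm high, round head. Bystander; origin near its middle, underside
- bowl: white porcelain bowl, 110 mm across, 50 mm high. Bystander; origin under its centre
There are look-alikes about, which are no part of the job. What is shaped like the shaker but purple is not meant.

How it is judged:
By the outcome, as a careful person would: the job done as asked, in the order asked, and still so for the second after the job is handed in, while the arm keeps its last pose, push and grip.
It also fails if it takes over 72 s, if anything falls off the work surface, if the arm or the gripper's body presses on something with over 40 N, if the wrist force passes 120 N, or if a joint passes its speed limit or range.

### The arm

A 6-joint arm with a two-finger parallel gripper is mounted at the origin on the work surface. World frame = base frame: x ahead of the robot, y to its left, z up, the work surface at z = 0. Lengths are in m, angles in rad, forces in N, time in s.
With the tool pointing down it reaches from about 0.25 to 0.775 m from the base axis. Payload 8.9 kg.
Tool frame: the origin (TCP) lies midway between the tips of the shut fingers; the grasp point (between the pads) lies 19 mm behind it; z points along the fingers, x is the direction in which the jaws open and shut, and the axes are right-handed (so a half turn about z gives the same grasp; the last joint's range is limited). The gripper opens to 85 mm and grips with 20 to 120 N. Pads are 22 mm wide; open, the fingers measure 114 mm over their backs; the gripper's body (76 mm by 85 mm) begins 54 mm behind the grasp point. The pads swing forward as they close: fully open they stand 13 mm farther back than shut.
Start: joints at [-1.402, 0.291, -0.153, 1.127, 0, 1.431], TCP at [0.159, -0.5, 0.231] pointing down, gripper open.
Joint ranges: [-2.52, 2.52], [-0.91, 1.74], [-1.3, 1.37], [-1.96, 2.02], [-1.52, 1.47], [-3.14, 3.14]. Speed limits (rad/s): [2.22, 2.22, 2.79, 3.14, 3.14, 3.14].

### API

Orientations are given as a rotation vector (axis times angle).
In Python, from station import env gives the robot as it stands. The module is installed in compiled form; this text tells all that it offers.
- The arm moves only by the shell command python3 -m inch 'ROWS'. ROWS is a JSON object of lists of equal length, an entry for each row: "dp": the shift along the tool's x, y, z in cm, a list of three; "delta_rot": the turn, a rotation vector about the tool's x, y, z in degrees, a list of three; "jaw": the closure, from 0 (fully open) to 1 (shut). In form: {"dp": [[x, y, z], ...], "delta_rot": [[rx, ry, rz], ...], "jaw": [jaw, ...]}. A call has 1 to 20 rows; each row is the pose to reach, as a shift and turn from the pose commanded when the call began, along the tool's axes at that moment; what a row does not reach only later rows make up. A row lasts 1/8 s, in which the tool goes at most 62.5 mm and 10.7 degrees, less where a joint would pass 70% of its speed; a pose out of reach is approached as far as the arm can. A call with a gripper value outside its range is refused whole. The fingers move at their own pace and stop on an object; the grip force is fixed at half the most. Time passes only in rows, so rows that repeat a pose let the fingers close. It gives the time, the measured TCP pose, the force and the opening at its end, in the units of the state.
- env.state(): the state, without advancing time (a new reading comes with each control period).
- env.get_image(name): name is "scene" or "top" or "wrist"; returns the picture (384x512x3 uint8, red, green, blue); there is no depth.
- env.camera_params(name): a dict with "mtx" (3x3 intrinsics, pixels), "extrinsics" (4x4, takes a point from camera to world coordinates). Camera axes: x right, y up, looking along -z (the intrinsics and any distortion apply to the point x, -y, -z); pixel columns grow to the right and rows downward; lengths in m; the calibration is good to about 2 mm. A picture is of the moment at which its call begins: read the wrist's pose just before it. camera_params takes no time and is no camera call; for the wrist camera it gives the pose at the moment of the call.
- env.sign_off(): hands the job in, once; it reports no verdict.
The state is a dict: "clock": time; "joint_positions": joint angles; "qd": joint speeds; "tau": joint torques, N m; "tool_pos": TCP position; "eef_rot": TCP orientation; "wrist_force": force on the tool from outside, world axes, zero at the start; "torque": the same for the moment, N m; "width": finger opening in m.
Only numpy, scipy, OpenCV 4.12 (cv2) and the standard library are available. Lean on these libraries where they do the work, as an engineer would, in place of code of your own. Each camera call takes 0.05 s, during which the arm holds its last target.

## Working session

There is one attempt and no reset: what is moved stays moved. The work goes in short steps, Python scripts to look and compute and a shell command to move; the robot and the scene stay as the last step left them, time stands still between calls to the robot, and variables do not carry over. Pictures are saved under pics/ and viewed, and the job is handed in when it is done.

```bash
mkdir -p pics; ls; python3 - <<'E'
from station import env
import cv2
s=env.state()
for k,v in s.items(): print(k,v)
for n in ["scene","top","wrist"]:
    im=env.get_image(n); cv2.imwrite(f"pics/{n}0.png",im[:,:,::-1])
    p=env.camera_params(n); print(n,p)
E
```

```text
pics
clock 0.0
joint_positions [-1.40229690e+00  2.91290793e-01 -1.54128579e-01  1.12671334e+00
 -3.62367491e-05  1.43148532e+00]
qd [-2.48970308e-04  7.36212538e-04  1.16920597e-03  1.12809802e-05
 -4.00324064e-04 -1.80648775e-04]
tau [ 1.44713381e-04 -5.37140000e+01  3.31368542e+01  1.59050664e-02
 -4.17010378e-04 -1.34279864e-05]
tool_pos [ 0.15897157 -0.49988233  0.23072601]
eef_rot [-2.53499642e+00  1.85410603e+00  1.54506905e-03]
wrist_force [-0.57785262 -0.68049223  0.05578637]
torque [ 0.04391378 -0.00379054  0.00294466]
width 0.08563925750345071
scene {'mtx': array([[360.10716723,   0.        , 260.12932566],
       [  0.        , 360.10716723, 186.97308946],
       [  0.        ,   0.        ,   1.        ]]), 'extrinsics': array([[-0.40819862, -0.55977642,  0.72112707,  1.37948827],
       [ 0.91288434, -0.24683185,  0.32514031,  0.41615267],
       [-0.00400876,  0.79102743,  0.61176755,  0.78863353],
       [ 0.        ,  0.        ,  0.        ,  1.        ]])}
top {'mtx': array([[491.74634364,   0.        , 248.98403389],
       [  0.        , 491.74634364, 191.97247057],
       [  0.        ,   0.        ,   1.        ]]), 'extrinsics': array([[-0.01690567,  0.98723841, -0.15834935,  0.26237988],
       [-0.99985223, -0.01619846,  0.00575586,  0.03906906],
       [ 0.00311739,  0.15842326,  0.98736637,  1.81546923],
       [ 0.        ,  0.        ,  0.        ,  1.        ]])}
wrist {'mtx': array([[285.37379711,   0.        , 256.13210929],
       [  0.        , 285.37379711, 189.66121388],
       [  0.        ,   0.        ,   1.        ]]), 'extrinsics': array([[ 0.30272416,  0.91557564,  0.264725  ,  0.22595707],
       [-0.95307744,  0.29116599,  0.08285985, -0.47806046],
       [-0.00121445, -0.2773871 ,  0.96075747,  0.37355866],
       [ 0.        ,  0.        ,  0.        ,  1.        ]])}
```

View pics/scene0.png

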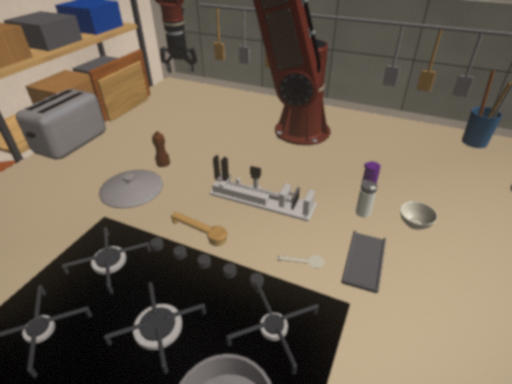

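View pics/top0.png

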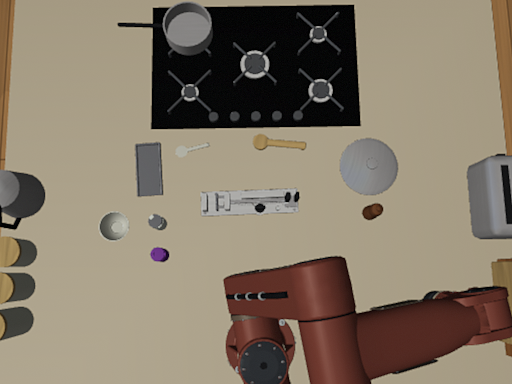

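View pics/wrist0.png

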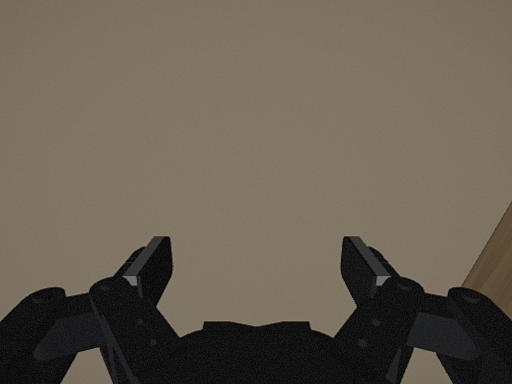

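```bash
cat > h.py <<'E'
import numpy as np, cv2
from scipy.spatial.transform import Rotation as R
def ray(p,u,v,z):
    m=p["mtx"];E=p["extrinsics"]
    d=E[:3,:3]@np.array([(u-m[0,2])/m[0,0],-(v-m[1,2])/m[1,1],-1.])
    o=E[:3,3]; return o+d*(z-o[2])/d[2]
def proj(p,P):
    m=p["mtx"];E=p["extrinsics"]
    c=E[:3,:3].T@(np.asarray(P)-E[:3,3])
    return np.array([m[0,2]-m[0,0]*c[0]/c[2], m[1,2]+m[1,1]*c[1]/c[2]])
def crop(im,x0,y0,x1,y1,s,fn):
    cv2.imwrite(fn,cv2.resize(im[y0:y1,x0:x1,::-1],None,fx=s,fy=s,interpolation=cv2.INTER_CUBIC))
E
python3 - <<'E'
from h import *
a=cv2.imread("pics/top0.png")[:,:,::-1]; crop(a,190,175,310,230,6,"pics/top0v.png"); crop(a,90,190,190,275,6,"pics/top0s.png")
a=cv2.imread("pics/scene0.png")[:,:,::-1]; crop(a,200,145,330,225,6,"pics/scene0v.png"); crop(a,340,150,450,240,6,"pics/scene0s.png")
from station import env
p=env.camera_params("top")
for n,u,v,z in [("shaker top",154,222,.117)]: print(n,ray(p,u,v,z))
E
```

```text
shaker top [0.43489421 0.35975098 0.117     ]
```

View pics/top0v.png

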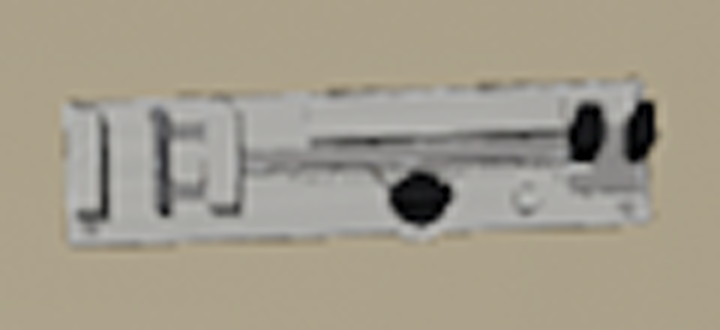

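View pics/top0s.png

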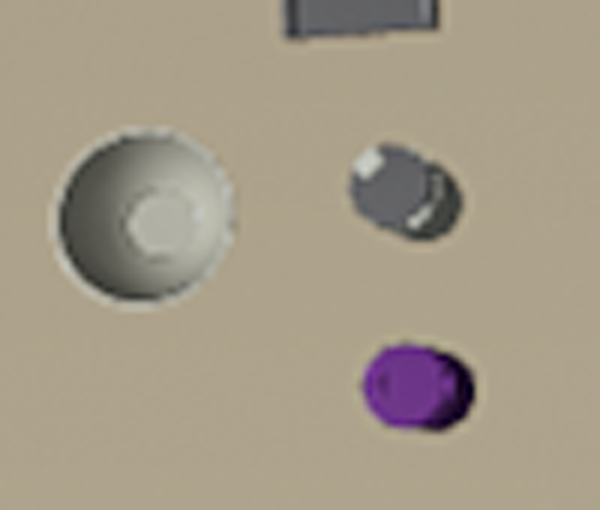

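View pics/scene0v.png

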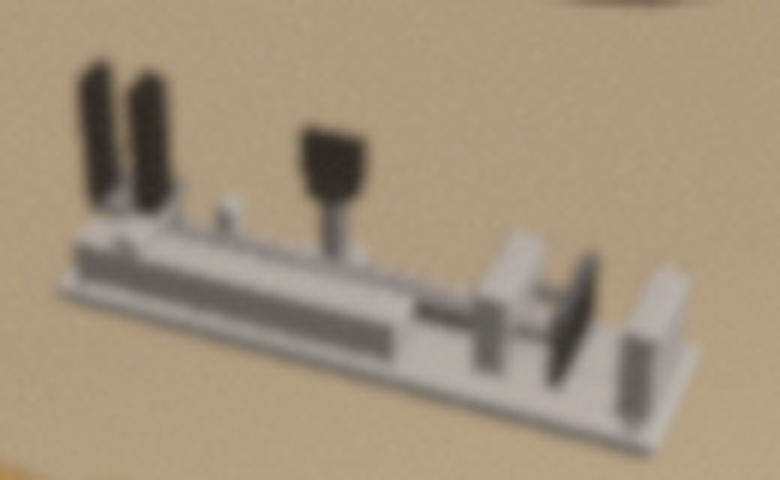

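View pics/scene0s.png

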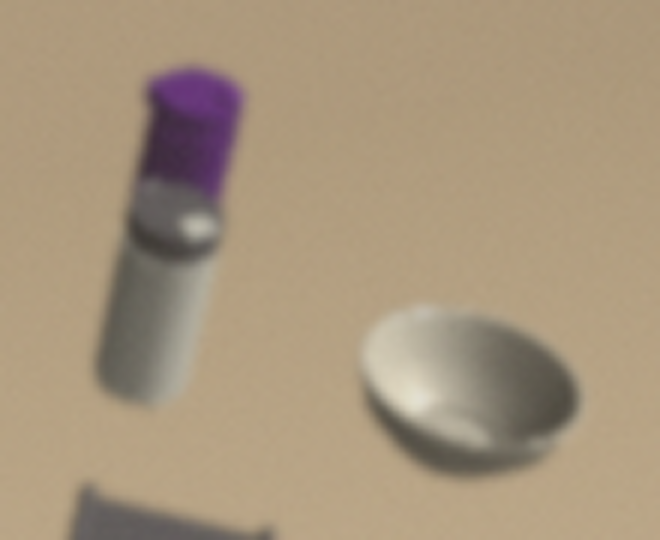

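```bash
cat > fit.py <<'E'
from h import *
from station import env
from scipy.optimize import least_squares
T=env.camera_params("top");S=env.camera_params("scene")
f=lambda u,v,x0,y0:(u/6+x0-.5+.08,v/6+y0-.5+.08)
obs=[]
for (X,Y),uv in [((.045,.19),(66,104)),((.045,-.17),(640,82)),((-.045,-.17),(648,222)),((-.045,.19),(72,245))]:
    obs.append((T,(X,Y,.012),f(*uv,190,175)))
for (X,Y),uv in [((.045,-.17),(62,283)),((.045,.19),(650,446)),((-.045,.19),(697,345))]:
    obs.append((S,(X,Y,.012),f(*uv,200,145)))
def w(q,P):
    c,s=np.cos(q[2]),np.sin(q[2]); return np.array([q[0]+c*P[0]-s*P[1],q[1]+s*P[0]+c*P[1],P[2]])
r=least_squares(lambda q:np.concatenate([proj(c,w(q,P))-o for c,P,o in obs]),[.45,.05,0])
print(r.x,r.fun.reshape(-1,2).round(1))
q=r.x
def inv(P):
    d=P[:2]-q[:2];c,s=np.cos(q[2]),np.sin(q[2]);return np.array([c*d[0]+s*d[1],-s*d[0]+c*d[1]])
for n,uv,z in [("knob",(420,197),.105),("handle top",(587,132),.135),("trig top",(643,130),.135),("fixedjaw edge far",(103,118),.072),("fixedjaw near",(103,218),.072),("pad front far",(158,108),.07),("pad near",(165,212),.07),("jaw right",(243,105),.072)]:
    P=ray(T,*f(*uv,190,175),z); print(n,P.round(4),inv(P).round(4))
# shaker by both cams
print("shaker top", ray(T,*f(388,188,90,190),.117), "scene base", ray(S,*f(142,378,340,150),.0), "top",ray(S,*f(178,213,340,150),.117))
E
python3 fit.py
```

```text
[0.51404542 0.01948365 0.02121588] [[-0.6 -0. ]
 [ 0.6  0. ]
 [ 0.5  0.7]
 [-1.   0.6]
 [-1.7  0.3]
 [ 0.3  0.4]
 [ 0.3  0.2]]
knob [ 0.4813 -0.0071  0.105 ] [-0.0333 -0.0259]
handle top [ 0.5136 -0.1033  0.135 ] [-0.0031 -0.1227]
trig top [ 0.5142 -0.1356  0.135 ] [-0.0031 -0.155 ]
fixedjaw edge far [0.5362 0.1805 0.072 ] [0.0256 0.1605]
fixedjaw near [0.476  0.1807 0.072 ] [-0.0346  0.162 ]
pad front far [0.542  0.1478 0.07  ] [0.0307 0.1276]
pad near [0.4793 0.144  0.07  ] [-0.0321  0.1252]
jaw right [0.5427 0.0968 0.072 ] [0.0303 0.0767]
shaker top [0.43865606 0.35894892 0.117     ] scene base [0.43877018 0.36172533 0.        ] top [0.44426906 0.36119117 0.117     ]
```

```bash
cat >> h.py <<'E'
def plan(env,pos,yaw=None,Rt=None):
    """yaw: world angle (deg) of tool x axis, tool pointing down"""
    s=env.state(); Rc=R.from_rotvec(s["eef_rot"]); 
    M=Rc.as_matrix(); 
    if Rt is None:
        y=np.radians(yaw); x=np.array([np.cos(y),np.sin(y),0]);z=np.array([0,0,-1.]);Rt=np.column_stack([x,np.cross(z,x),z])
    dp=M.T@(np.array(pos)-s["tool_pos"])*100
    dr=np.degrees((Rc.inv()*R.from_matrix(Rt)).as_rotvec())
    print("dp",dp.round(2),"rot",dr.round(2),"yaw now",np.degrees(np.arctan2(M[1,0],M[0,0])).round(2))
E
python3 - <<'E'
from h import *
from station import env
s=env.state();M=R.from_rotvec(s["eef_rot"]).as_matrix();print(M.round(3))
W=env.camera_params("wrist")["extrinsics"];print((M.T@(W[:3,3]-s["tool_pos"])).round(3),(M.T@W[:3,:3]).round(3))
plan(env,[.484,-.007,.19],1.2); plan(env,[.484,-.007,.19],-178.8)
E
```

```text
[[ 0.303 -0.953 -0.   ]
 [-0.953 -0.303  0.001]
 [-0.001 -0.    -1.   ]]
[-0.001 -0.07  -0.143] [[ 1.     0.     0.   ]
 [ 0.    -0.961 -0.278]
 [ 0.     0.278 -0.961]]
dp [-37.13 -45.91   4.13] rot [-4.000e-02  4.000e-02 -7.356e+01] yaw now -72.36
dp [-37.13 -45.91   4.13] rot [5.0000e-02 5.0000e-02 1.0644e+02] yaw now -72.36
```

```bash
python3 -m inch '{"dp":[[-6,-7,0],[-10,-12,0.5],[-15,-18,1],[-20,-24,1.5],[-25,-30,2],[-30,-36,2.5],[-34,-42,3],[-37.1,-45.9,3.6],[-37.1,-45.9,4.1],[-37.1,-45.9,4.1],[-37.1,-45.9,4.1],[-37.1,-45.9,4.1]],"delta_rot":[[0,0,-8],[0,0,-16],[0,0,-25],[0,0,-35],[0,0,-44],[0,0,-54],[0,0,-63],[0,0,-73.6],[0,0,-73.6],[0,0,-73.6],[0,0,-73.6],[0,0,-73.6]],"jaw":[0,0,0,0,0,0,0,0,0,0,0,0]}'; python3 - <<'E'
from station import env
import cv2
im=env.get_image("wrist"); cv2.imwrite("pics/w1.png",im[:,:,::-1]); print(env.state()["joint_positions"])
E
```

```text
clock: 1.65
tool_pos: [0.4835, -0.0081, 0.1902]
eef_rot: [3.141, 0.034, -0.001]
wrist_force: [0.6, 0.2, -0.0]
width: 0.0853
[-1.68572277e-01  2.41851429e-01 -3.32276577e-01  9.97046752e-01
 -2.64545101e-04  1.38148280e+00]
```

View pics/w1.png

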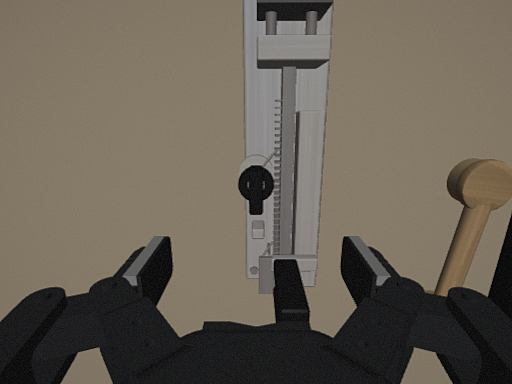

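```bash
python3 - <<'E'
from h import *
from station import env
W=env.camera_params("wrist")
a=cv2.imread("pics/w1.png")[:,:,::-1]; crop(a,220,140,300,230,6,"pics/w1k.png")
print(proj(W,[.484,-.007,.105]),proj(W,[.484,-.007,.075]))
q=[.51405,.01948,.0212]
print(ray(W,256,184,.105))
E
```

```text
[256.99799422 194.21054965] [256.9248183  184.83391833]
[0.48298641 0.00180877 0.105     ]
```

View pics/w1k.png

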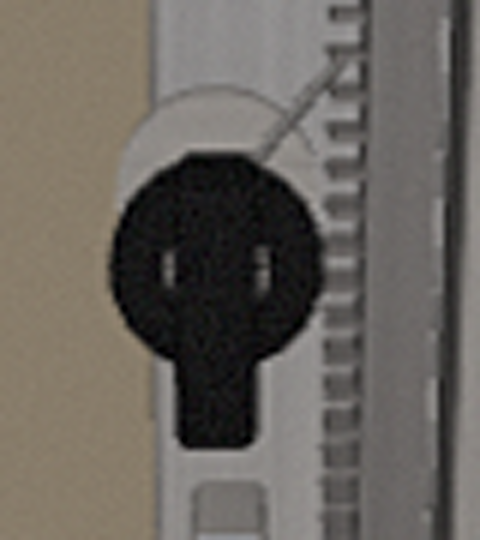

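```bash
python3 - <<'E'
from h import *
from station import env
W=env.camera_params("wrist")
print(ray(W,256,214,.105),ray(W,249.7,200,.105),ray(W,262.3,200,.105),ray(W,255.6,183,.075),ray(W,256,165.5,.105),ray(W,256,165.5,.075))
for n,uv,z in [("jaw right edge front",(328,61),.072),("handle?",(289,262),.135)]: print(n,ray(W,*uv,z))
E
```

```text
[ 0.48352622 -0.02465561  0.105     ] [ 0.47797695 -0.0122133   0.105     ] [ 0.48856326 -0.01199381  0.105     ] [ 0.48272416 -0.00525054  0.075     ] [0.48266947 0.01734687 0.105     ] [0.48275904 0.01137267 0.075     ]
jaw right edge front [0.54156849 0.10142486 0.072     ]
handle? [ 0.50984291 -0.05251977  0.135     ]
```

```bash
python3 -m inch '{"dp":[[0,-0.25,4],[0,-0.25,8],[0,-0.25,10.8],[0,-0.25,10.8],[0,-0.25,10.8],[0,-0.25,10.8],[0,-0.25,10.8],[0,-0.25,10.8]],"delta_rot":[[0,0,0],[0,0,0],[0,0,0],[0,0,0],[0,0,0],[0,0,0],[0,0,0],[0,0,0]],"jaw":[0.3,0.5,0.5,1,1,1,1,1]}'; python3 - <<'E'
from station import env
from h import *
im=env.get_image("wrist"); cv2.imwrite("pics/w2.png",im[:,:,::-1]); print(env.state())
E
```

```text
clock: 2.7
tool_pos: [0.4834, -0.0059, 0.0833]
eef_rot: [3.14, 0.033, -0.001]
wrist_force: [-6.6, -2.3, -0.0]
width: 0.0105
{'clock': 2.75, 'joint_positions': array([-1.62609586e-01,  3.56240751e-01, -4.90009857e-01,  7.25051877e-01,
       -1.30953425e-03,  1.38713291e+00]), 'qd': array([-0.00053023, -0.00032726, -0.00102851,  0.00081065,  0.00090013,
        0.00058293]), 'tau': array([  1.30127057, -52.59804368,  29.90699172,  -2.0148439 ,
         1.13084938,   0.05600421]), 'tool_pos': array([ 0.48336784, -0.00585585,  0.08327226]), 'eef_rot': array([ 3.14021568e+00,  3.30585237e-02, -1.13711683e-03]), 'wrist_force': array([-6.32056898, -2.81213626, -0.16219582]), 'torque': array([-0.58086961,  0.99821794,  0.05865397]), 'width': 0.010933365634405542}
```

View pics/w2.png

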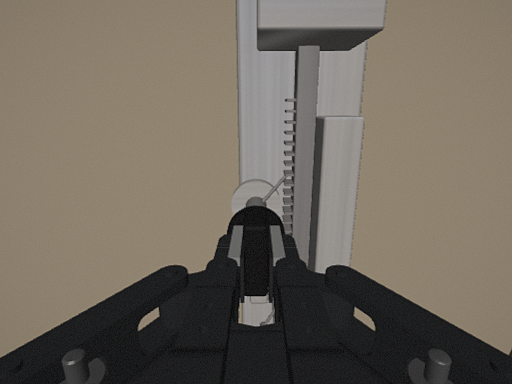

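```bash
python3 -m inch '{"dp":[[-0.03,0,0],[-0.03,0,0],[-0.03,0,0],[-0.03,0,0],[-0.03,0,0],[-0.03,0,0],[-0.03,0,0],[-0.03,0,0],[-0.03,0,0],[-0.03,0,0],[-0.03,0,0],[-0.03,0,0],[-0.03,0,0],[-0.03,0,0]],"delta_rot":[[0,0,-8],[0,0,-16],[0,0,-24],[0,0,-32],[0,0,-40],[0,0,-48],[0,0,-54],[0,0,-54],[0,0,-54],[0,0,-54],[0,0,-54],[0,0,-54],[0,0,-54],[0,0,-54]],"jaw":[1,1,1,1,1,1,1,1,1,1,1,1,1,1]}'; python3 - <<'E'
from station import env
from h import *
im=env.get_image("wrist"); cv2.imwrite("pics/w3.png",im[:,:,::-1]); 
im=env.get_image("scene"); crop(im,200,145,330,225,6,"pics/s3.png"); s=env.state();print(s["torque"],s["wrist_force"],np.degrees(R.from_rotvec(s["eef_rot"]).as_euler("zyx")))
E
```

```text
clock: 4.5
tool_pos: [0.4825, -0.0061, 0.0833]
eef_rot: [2.785, 1.453, -0.003]
wrist_force: [-7.3, -3.4, 4.4]
width: 0.0109
[-0.61766779  1.55430284 -1.03998298] [-7.71333962 -3.65370056  3.15995354] [-5.50975954e+01 -9.67704111e-02  1.79919643e+02]
```

View pics/w3.png

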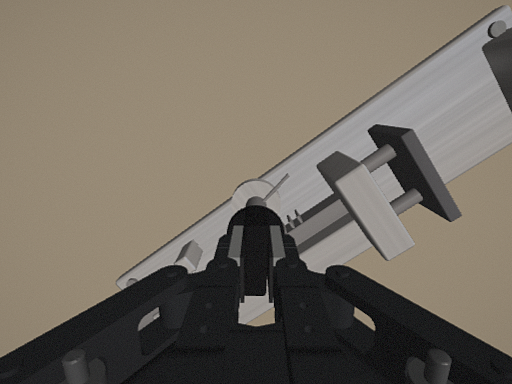

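View pics/s3.png

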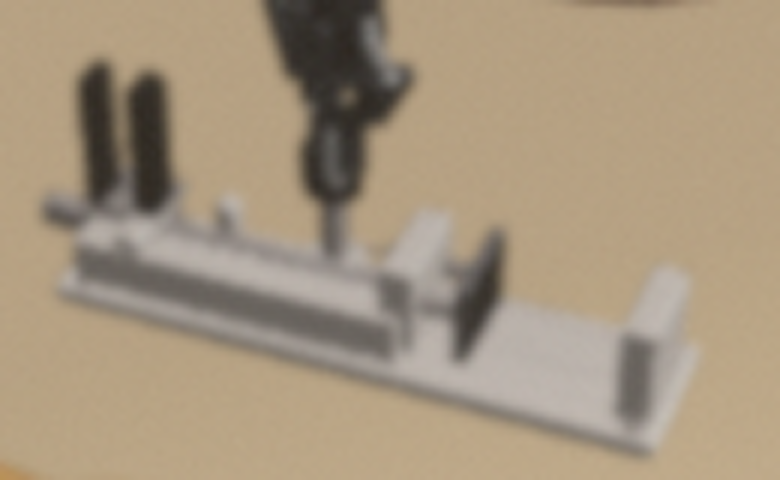

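```bash
python3 -m inch '{"dp":[[0,0,0],[0,0,0],[0,0,0],[0,0,0],[0,0,-4],[0,0,-8],[0,0,-12],[0,0,-12]],"delta_rot":[[0,0,-54],[0,0,-54],[0,0,-54],[0,0,-54],[0,0,-54],[0,0,-54],[0,0,-54],[0,0,-54]],"jaw":[0.35,0.35,0.35,0.35,0.35,0,0,0]}'; python3 - <<'E'
from station import env
from h import *
im=env.get_image("wrist"); cv2.imwrite("pics/w4.png",im[:,:,::-1]);im=env.get_image("scene"); crop(im,200,145,330,225,6,"pics/s4.png"); 
plan(env,[.441,.28,.20],1.2)
E
```

```text
clock: 5.6
tool_pos: [0.4865, -0.0057, 0.2067]
eef_rot: [1.815, 2.555, 0.006]
wrist_force: [-0.6, 0.6, -0.1]
width: 0.0852
dp [28.38  5.3   0.32] rot [ 1.6000e-01 -8.0000e-02  1.0802e+02] yaw now 109.22
```

View pics/w4.png

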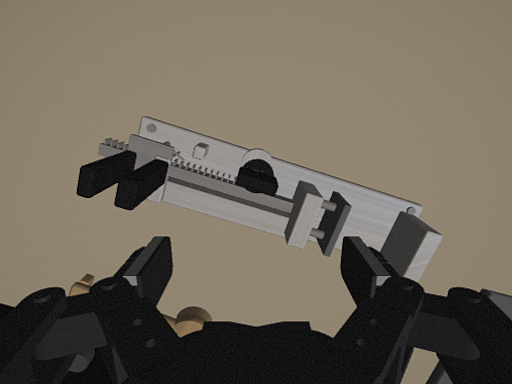

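```bash
python3 - <<'E'
from h import *
a=cv2.imread("pics/w4.png")[:,:,::-1]; crop(a,80,110,450,270,2,"pics/w4k.png");crop(a,220,140,340,260,5,"pics/w4j.png")
E
```

```text
(no output)
```

View pics/w4j.png

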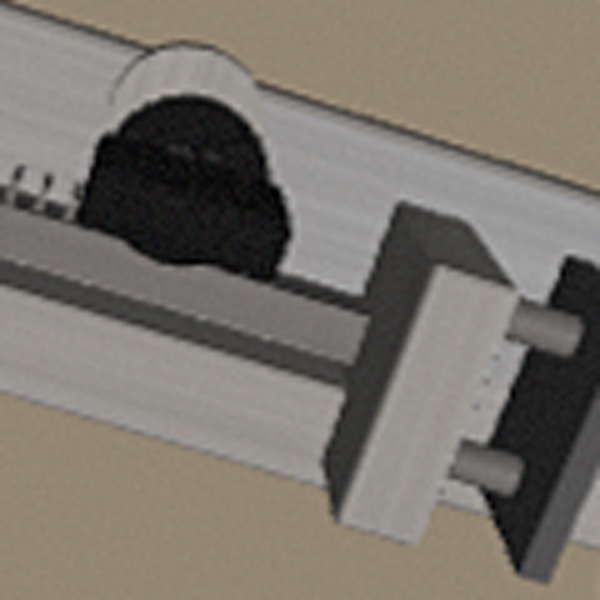

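View pics/s4.png

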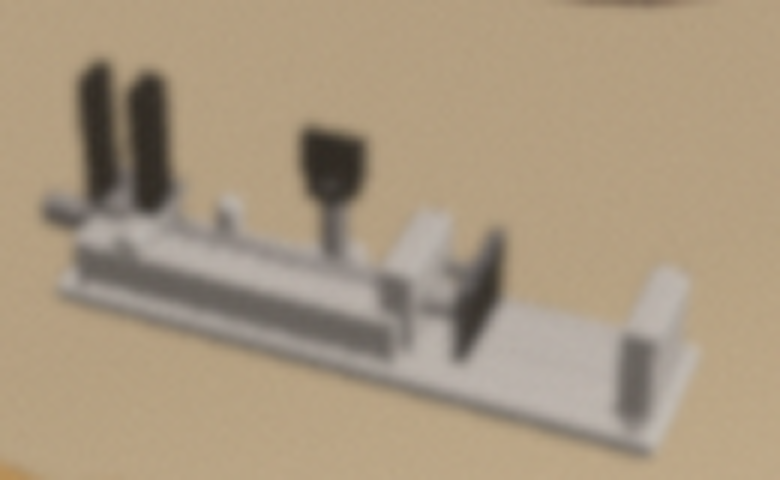

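```bash
python3 - <<'E'
from station import env
from h import *
plan(env,[.441,.36,.205],1.2);print(env.state()["joint_positions"])
E
```

```text
dp [35.93  7.93 -0.18] rot [ 1.6000e-01 -8.0000e-02  1.0802e+02] yaw now 109.22
[-1.62329804e-01  2.30621237e-01 -3.10814692e-01  1.02670922e+00
  8.76799070e-05 -4.97825836e-01]
```

```bash
python3 -m inch '{"dp":[[3,0.7,-0.5],[7,1.5,-0.5],[11,2.4,-0.5],[15,3.3,-0.5],[19,4.2,-0.5],[23,5,-0.5],[27,6,-0.5],[31,7,-0.5],[34,7.5,-0.3],[35.9,7.9,-0.2],[35.9,7.9,-0.2],[35.9,7.9,-0.2],[35.9,7.9,-0.2]],"delta_rot":[[0,0,10],[0,0,20],[0,0,30],[0,0,40],[0,0,50],[0,0,60],[0,0,70],[0,0,80],[0,0,90],[0,0,99],[0,0,108],[0,0,108],[0,0,108]],"jaw":[0,0,0,0,0,0,0,0,0,0,0,0,0]}'; python3 - <<'E'
from station import env
from h import *
W=env.camera_params("wrist");im=env.get_image("wrist"); cv2.imwrite("pics/w5.png",im[:,:,::-1]);print(proj(W,[.441,.3605,.117]),proj(W,[.441,.3605,.0]))
np.save("w5.npy",W,allow_pickle=True)
E
```

```text
clock: 7.32
tool_pos: [0.4399, 0.3594, 0.2039]
eef_rot: [3.141, 0.039, -0.001]
wrist_force: [-0.2, 1.5, 0.3]
width: 0.0849
[257.77749888 194.04886736] [257.3349238  166.35441315]
```

View pics/w5.png

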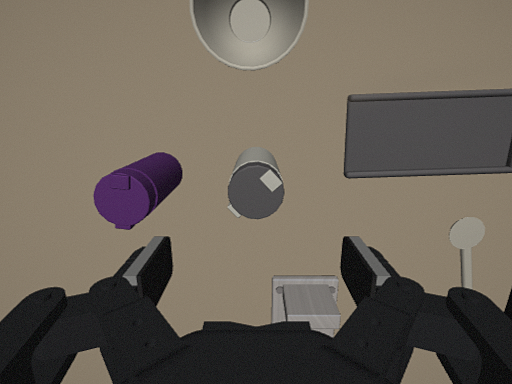

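```bash
python3 -m inch '{"dp":[[0,-0.36,4],[0,-0.36,8],[0,-0.36,12],[0,-0.36,14.6],[0,-0.36,14.6],[0,-0.36,14.6],[0,-0.36,14.6],[0,-0.36,14.6],[0,-0.36,14.6],[0,-0.36,14.6]],"delta_rot":[[0,0,0],[0,0,0],[0,0,0],[0,0,0],[0,0,0],[0,0,0],[0,0,0],[0,0,0],[0,0,0],[0,0,0]],"jaw":[0,0,0,0,0,1,1,1,1,1]}'; python3 - <<'E'
from station import env
from h import *
im=env.get_image("wrist"); cv2.imwrite("pics/w6.png",im[:,:,::-1])
im=env.get_image("scene"); crop(im,300,130,450,240,5,"pics/s6.png")
E
```

```text
clock: 8.62
tool_pos: [0.441, 0.364, 0.06]
eef_rot: [-3.14, -0.034, -0.004]
wrist_force: [-2.5, -1.0, 5.8]
width: 0.0485
```

View pics/w6.png

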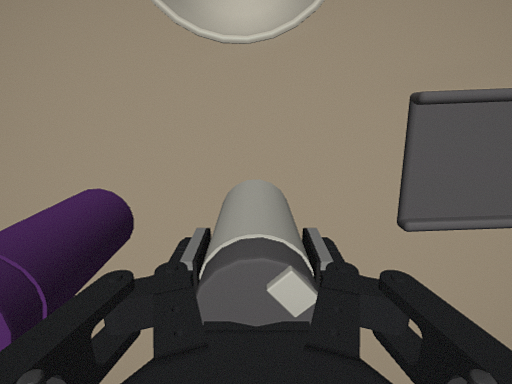

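View pics/s6.png

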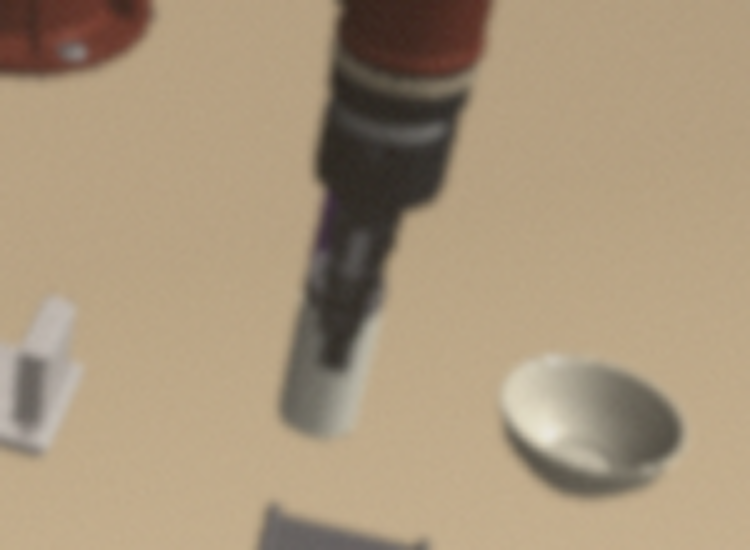

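```bash
python3 - <<'E'
from h import *
a=cv2.imread("pics/w4.png")[:,:,::-1]; crop(a,310,180,450,280,5,"pics/w4f.png")
E
python3 -m inch '{"dp":[[0,0,-3],[0,0,-8],[0,0,-13],[0,0,-14],[0,0,-14]],"delta_rot":[[0,0,0],[0,0,0],[0,0,0],[0,0,0],[0,0,0]],"jaw":[1,1,1,1,1]}'; python3 - <<'E'
from station import env
from h import *
W=env.camera_params("wrist");im=env.get_image("wrist"); cv2.imwrite("pics/w7.png",im[:,:,::-1])
E
```

```text
clock: 9.35
tool_pos: [0.4403, 0.3636, 0.1991]
eef_rot: [-3.14, -0.034, -0.002]
wrist_force: [0.7, 0.3, -1.6]
width: 0.0485
```

View pics/w4f.png

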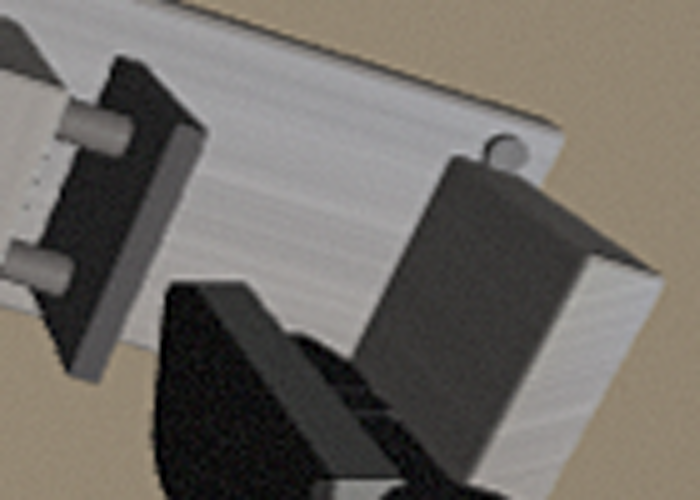

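View pics/w7.png

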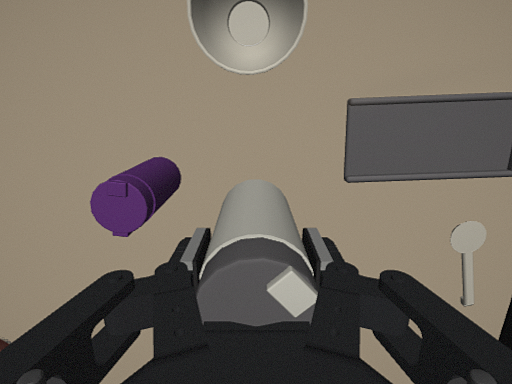

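```bash
python3 - <<'E'
from h import *
from station import env
m=env.camera_params("wrist")["mtx"]
M=R.from_rotvec([1.815,2.555,.006]).as_matrix();t=np.array([.4865,-.0057,.2067])
E=np.eye(4);C=np.array([[1,0,0],[0,-.9608,-.2775],[0,.2775,-.9608]])
E[:3,:3]=M@C;E[:3,3]=t+M@np.array([-.001,-.070,-.143])
p=dict(mtx=m,extrinsics=E)
q=[.51405,.01948,.0212]
def inv(P):
    d=P[:2]-q[:2];c,s=np.cos(q[2]),np.sin(q[2]);return np.array([c*d[0]+s*d[1],-s*d[0]+c*d[1]])
for n,uv,z in [("fj top",(427.6,231),.072),("fj bottom",(401,211),.012),("fj back top",(442.4,235),.072),("plate corner -x",(422.5,205.5),.012),("plate corner -x-y",(141,116.5),.012),("pad -x top",(351,206),.07),("pad +x",(329.4,256.4),.07),("jaw blk -x back",(308,181),.072),("jaw blk -x back2",(309.,180),.072)]:
    P=ray(p,*uv,z);print(n,P.round(4),inv(P).round(4))
E
```

```text
fj top [0.4808 0.1824 0.072 ] [-0.0298  0.1636]
fj bottom [0.4808 0.1834 0.012 ] [-0.0298  0.1646]
fj back top [0.4797 0.1995 0.072 ] [-0.0305  0.1807]
plate corner -x [0.4653 0.2053 0.012 ] [-0.0448  0.1868]
plate corner -x-y [ 0.4755 -0.1513  0.012 ] [-0.0422 -0.1699]
pad -x top [0.4824 0.0954 0.07  ] [-0.0301  0.0766]
pad +x [0.5437 0.0976 0.07  ] [0.0313 0.0775]
jaw blk -x back [0.4719 0.0427 0.072 ] [-0.0417  0.0241]
jaw blk -x back2 [0.4706 0.0432 0.072 ] [-0.043   0.0247]
```

```bash
python3 - <<'E'
from station import env
from h import *
plan(env,[.5115,.144,.199],1.2)
E
```

```text
dp [ 6.7  22.07 -0.11] rot [0.01 0.02 0.04] yaw now 1.24
```

```bash
python3 -m inch '{"dp":[[1,3,0],[2,6.5,0],[3,10,0],[4,13.5,0],[5,17,0],[6,20,0],[6.7,22.1,0],[6.7,22.1,0],[6.7,22.1,0],[6.7,22.1,0]],"delta_rot":[[0,0,0],[0,0,0],[0,0,0],[0,0,0],[0,0,0],[0,0,0],[0,0,0],[0,0,0],[0,0,0],[0,0,0]],"jaw":[1,1,1,1,1,1,1,1,1,1]}'; python3 - <<'E'
from station import env
from h import *
W=env.camera_params("wrist");im=env.get_image("wrist"); cv2.imwrite("pics/w8.png",im[:,:,::-1])
plan(env,[.5115,.144,.072],1.2)
E
```

```text
clock: 10.65
tool_pos: [0.5112, 0.1446, 0.1979]
eef_rot: [-3.141, -0.035, 0.001]
wrist_force: [-0.5, 0.3, -0.1]
width: 0.0489
dp [ 0.02  0.06 12.6 ] rot [-0.    0.03  0.1 ] yaw now 1.3
```

View pics/w8.png

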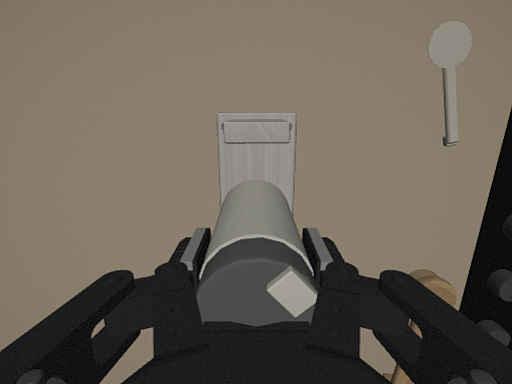

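```bash
python3 -m inch '{"dp":[[0,0,3],[0,0,6],[0,0,9],[0,0,11],[0,0,12],[0,0,12.3],[0,0,12.5],[0,0,12.5]],"delta_rot":[[0,0,0],[0,0,0],[0,0,0],[0,0,0],[0,0,0],[0,0,0],[0,0,0],[0,0,0]],"jaw":[1,1,1,1,1,1,1,1]}'; python3 - <<'E'
from station import env
from h import *
W=env.camera_params("wrist");im=env.get_image("wrist"); cv2.imwrite("pics/w9.png",im[:,:,::-1]);im=env.get_image("scene"); crop(im,200,125,330,225,6,"pics/s9.png")
E
```

```text
clock: 11.7
tool_pos: [0.5121, 0.144, 0.0738]
eef_rot: [-3.141, -0.034, -0.001]
wrist_force: [1.2, 1.0, -1.7]
width: 0.0484
```

View pics/w9.png

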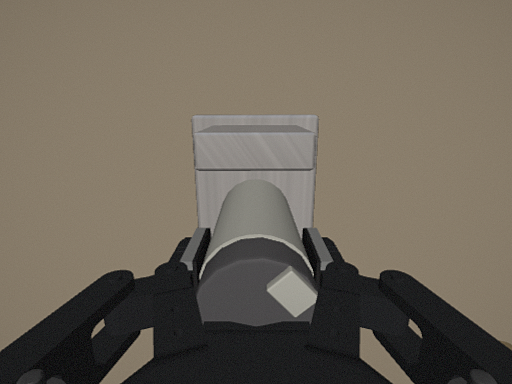

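View pics/s9.png

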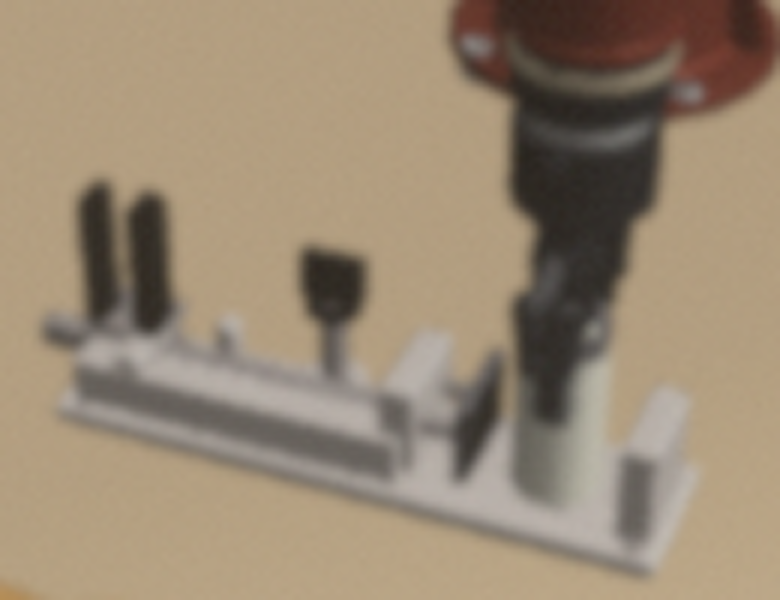

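```bash
python3 -m inch '{"dp":[[0,0,0.1],[0,0,0.15],[0,0,0.2],[0,0,0.2]],"delta_rot":[[0,0,0],[0,0,0],[0,0,0],[0,0,0]],"jaw":[1,1,1,1]}'
```

```text
clock: 12.3
tool_pos: [0.5119, 0.1439, 0.072]
eef_rot: [-3.141, -0.034, -0.001]
wrist_force: [-1.9, -0.8, 8.3]
width: 0.0487
```

```bash
python3 -m inch '{"dp":[[0,0,0],[0,0,0],[0,0,0],[0,0,0],[0,0,-2],[0,0,-6],[0,0,-11],[0,0,-15],[0,0,-15]],"delta_rot":[[0,0,0],[0,0,0],[0,0,0],[0,0,0],[0,0,0],[0,0,0],[0,0,0],[0,0,0],[0,0,0]],"jaw":[0.3,0,0,0,0,0,0,0,0]}';  python3 - <<'E'
from station import env
from h import *
W=env.camera_params("wrist");im=env.get_image("wrist"); cv2.imwrite("pics/w10.png",im[:,:,::-1]);im=env.get_image("scene"); crop(im,200,125,330,225,6,"pics/s10.png")
q=[.51405,.01948,.0212]
c,s=np.cos(q[2]),np.sin(q[2])
for y in (-.1225,-.129):
  plan(env,[q[0]-s*y,q[1]+c*y,.22],91.2)
  plan(env,[q[0]-s*y,q[1]+c*y,.22],-88.8)
print(env.state()["joint_positions"])
E
```

```text
clock: 13.42
tool_pos: [0.5136, 0.1442, 0.2244]
eef_rot: [-3.141, -0.034, -0.009]
wrist_force: [0.0, -1.0, -0.1]
width: 0.0854
dp [-0.04 24.69  0.11] rot [ 1.000e-02 -1.000e-02 -8.996e+01] yaw now 1.24
dp [-0.04 24.69  0.11] rot [-1.000e-02 -1.000e-02  9.004e+01] yaw now 1.24
dp [-0.04 25.34  0.11] rot [ 1.000e-02 -1.000e-02 -8.996e+01] yaw now 1.24
dp [-0.04 25.34  0.11] rot [-1.000e-02 -1.000e-02  9.004e+01] yaw now 1.24
[ 1.36506248e-01  3.08775083e-01 -1.55380161e-01  1.10643624e+00
 -2.79372469e-06  1.68574701e+00]
```

View pics/w10.png

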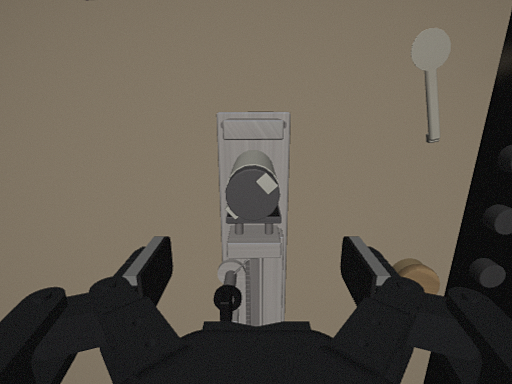

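View pics/s10.png

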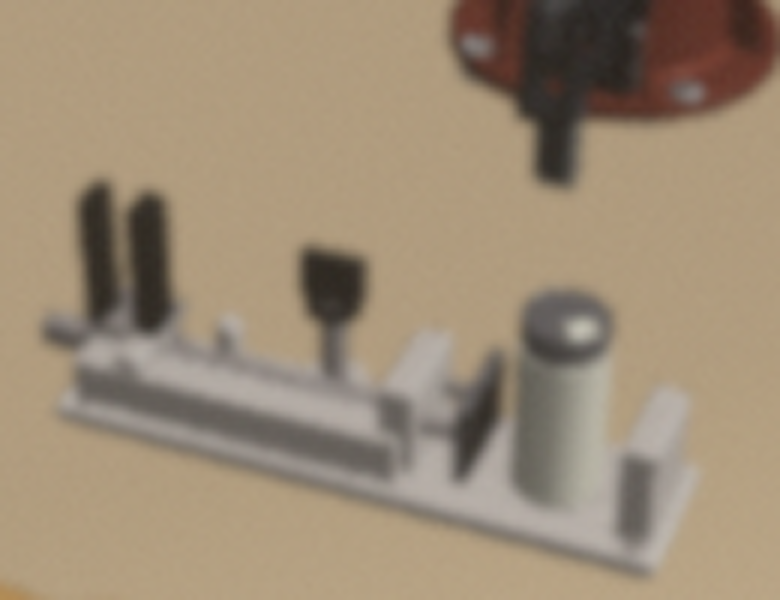

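```bash
python3 -m inch '{"dp":[[0,3,0],[0,6,0],[0,9,0],[0,12,0],[0,15,0],[0,18,0],[0,21,0],[0,23.5,0],[0,25.3,0],[0,25.3,0],[0,25.3,0],[0,25.3,0]],"delta_rot":[[0,0,-10],[0,0,-20],[0,0,-30],[0,0,-40],[0,0,-50],[0,0,-60],[0,0,-70],[0,0,-80],[0,0,-90],[0,0,-90],[0,0,-90],[0,0,-90]],"jaw":[0,0,0,0,0,0,0,0,0,0,0,0]}';  python3 - <<'E'
from station import env
from h import *
W=env.camera_params("wrist");im=env.get_image("wrist"); cv2.imwrite("pics/w11.png",im[:,:,::-1]); crop(im,180,120,340,240,5,"pics/w11z.png")
np.savez("w11.npz",**W)
E
```

```text
clock: 15.02
tool_pos: [0.5169, -0.1083, 0.2209]
eef_rot: [-2.198, -2.243, 0.0]
wrist_force: [-0.4, -0.1, 0.5]
width: 0.0852
```

View pics/w11.png

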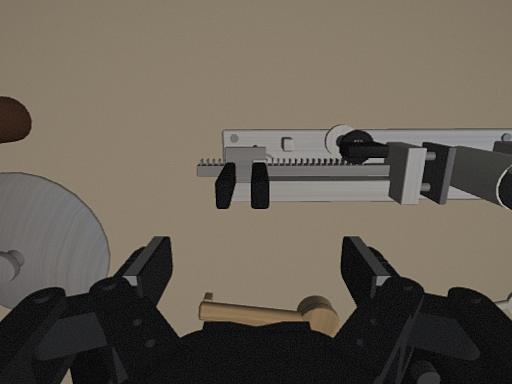

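View pics/w11z.png

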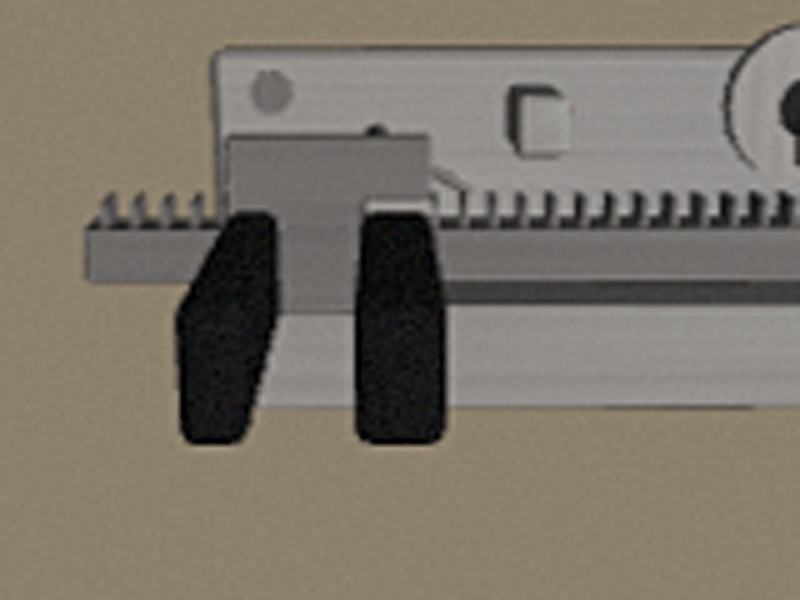

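```bash
python3 - <<'E'
from h import *
from station import env
W=np.load("w11.npz")
for n,u,v in [("trig L",182,440),("trig R",242,440),("han L",357,440),("han R",445,440),("han R2",445,330),("trigL2",178,320)]:
    print(n,ray(W,180+u/5,120+v/5,.135).round(4))
E
```

```text
trig L [ 0.5292 -0.141   0.135 ]
trig R [ 0.529  -0.1308  0.135 ]
han L [ 0.5286 -0.1113  0.135 ]
han R [ 0.5283 -0.0963  0.135 ]
han R2 [ 0.5089 -0.097   0.135 ]
trigL2 [ 0.5081 -0.1413  0.135 ]
```

```bash
python3 -m inch '{"dp":[[-0.2,-0.1,4],[-0.2,-0.1,8],[-0.2,-0.1,12],[-0.2,-0.1,13.6],[-0.2,-0.1,13.6],[-0.2,-0.1,13.6]],"delta_rot":[[0,0,0],[0,0,0],[0,0,0],[0,0,0],[0,0,0],[0,0,0]],"jaw":[0,0,0,0,0,0]}';  python3 - <<'E'
from station import env
from h import *
W=env.camera_params("wrist");im=env.get_image("wrist"); cv2.imwrite("pics/w12.png",im[:,:,::-1])
E
```

```text
clock: 15.82
tool_pos: [0.5168, -0.111, 0.0862]
eef_rot: [2.197, 2.244, 0.001]
wrist_force: [0.4, -0.3, 0.2]
width: 0.085
```

View pics/w12.png

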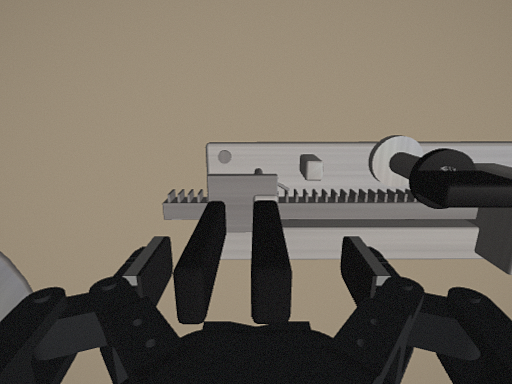

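```bash
python3 -m inch '{"dp":[[0,0,0],[0,0,0],[0,0,0],[0,0,0],[0,0,0],[0,0,0],[0,0,0]],"delta_rot":[[0,0,0],[0,0,0],[0,0,0],[0,0,0],[0,0,0],[0,0,0],[0,0,0]],"jaw":[1,1,1,1,1,1,1]}';  python3 - <<'E'
from station import env
from h import *
im=env.get_image("wrist"); cv2.imwrite("pics/w13.png",im[:,:,::-1]);im=env.get_image("scene"); crop(im,200,125,330,225,6,"pics/s13.png")
E
```

```text
clock: 16.75
tool_pos: [0.5173, -0.1116, 0.0868]
eef_rot: [2.195, 2.243, 0.001]
wrist_force: [-0.6, -0.0, 12.0]
width: 0.0282
```

View pics/w13.png

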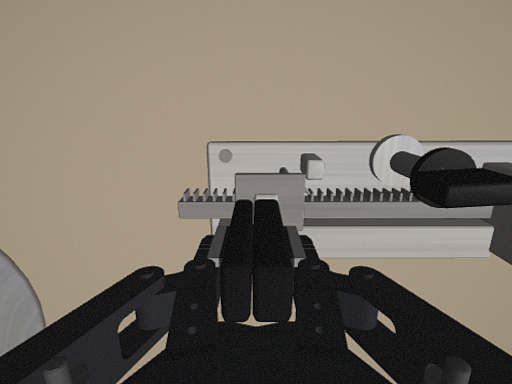

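View pics/s13.png

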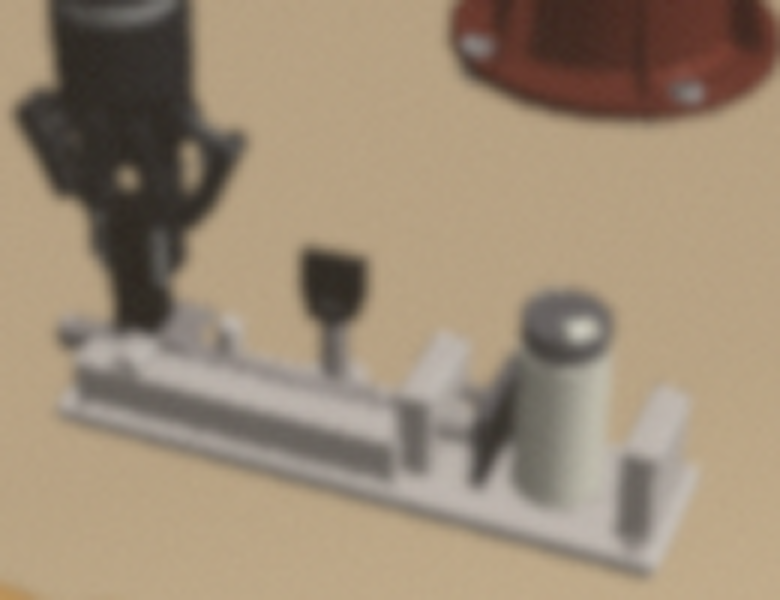

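```bash
python3 -m inch '{"dp":[[0,0,0],[0,0,0],[0,0,0],[0,0,0]],"delta_rot":[[0,0,0],[0,0,0],[0,0,0],[0,0,0]],"jaw":[0.1,0.1,0.1,0.1]}';  python3 - <<'E'
from station import env
from h import *
im=env.get_image("wrist"); cv2.imwrite("pics/w14.png",im[:,:,::-1])
E
python3 -m inch '{"dp":[[0,0,0],[0,0,0],[0,0,0],[0,0,0],[0,0,0]],"delta_rot":[[0,0,0],[0,0,0],[0,0,0],[0,0,0],[0,0,0]],"jaw":[1,1,1,1,1]}';  python3 - <<'E'
from station import env
from h import *
im=env.get_image("wrist"); cv2.imwrite("pics/w15.png",im[:,:,::-1]);im=env.get_image("scene"); crop(im,200,125,330,225,6,"pics/s15.png")
E
```

```text
clock: 17.35
tool_pos: [0.516, -0.1108, 0.0852]
eef_rot: [-2.197, -2.245, -0.0]
wrist_force: [0.6, -0.1, -0.0]
width: 0.0768
clock: 18.02
tool_pos: [0.5172, -0.1116, 0.0865]
eef_rot: [2.196, 2.244, 0.001]
wrist_force: [-0.9, -0.0, 12.4]
width: 0.028
```

View pics/w14.png

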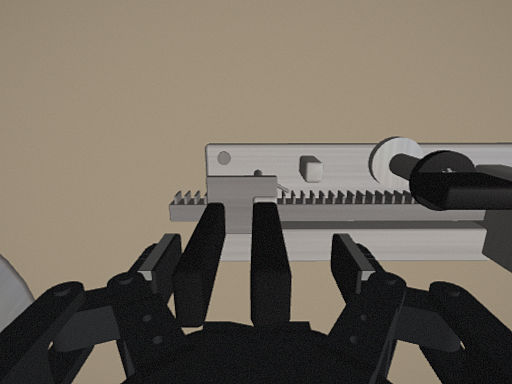

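View pics/s15.png

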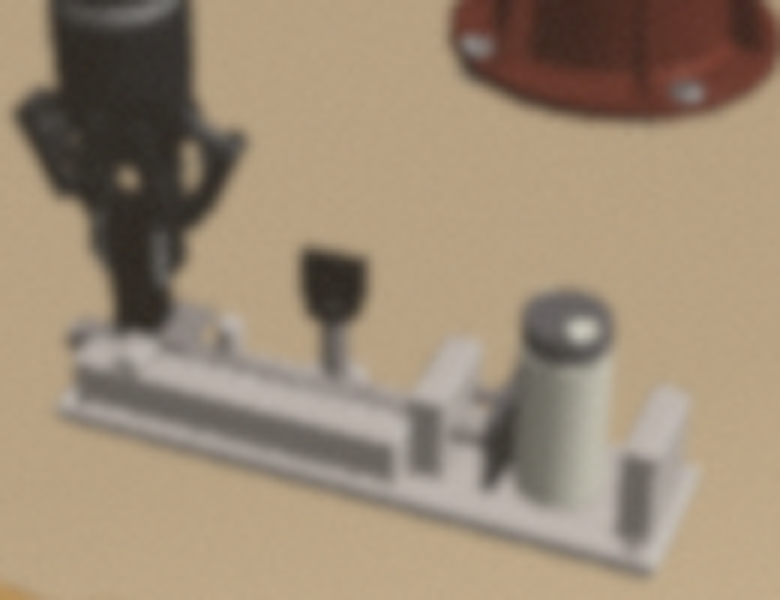

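View pics/w15.png

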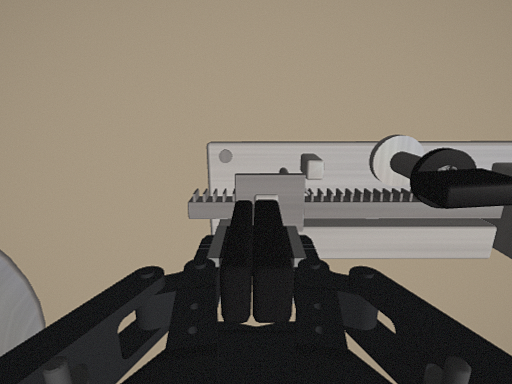

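```bash
python3 -m inch '{"dp":[[0,0,0],[0,0,0],[0,0,0],[0,0,0],[0,0,0],[0,0,0],[0,0,0],[0,0,0],[0,0,0],[0,0,0]],"delta_rot":[[0,0,0],[0,0,0],[0,0,0],[0,0,0],[0,0,0],[0,0,0],[0,0,0],[0,0,0],[0,0,0],[0,0,0]],"jaw":[0.1,0.1,0.1,0.1,1,1,1,1,1,1]}';  python3 - <<'E'
from station import env
from h import *
im=env.get_image("wrist"); cv2.imwrite("pics/w16.png",im[:,:,::-1]);im=env.get_image("scene"); crop(im,200,125,330,225,6,"pics/s16.png")
E
```

```text
clock: 19.38
tool_pos: [0.5172, -0.1116, 0.0866]
eef_rot: [2.195, 2.244, 0.001]
wrist_force: [-0.9, -0.4, 12.2]
width: 0.0281
```

View pics/s16.png

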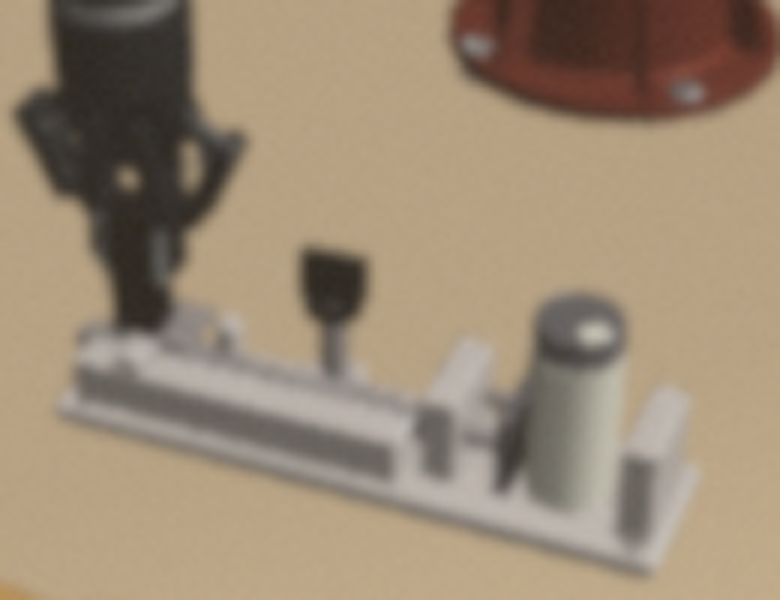

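View pics/w16.png

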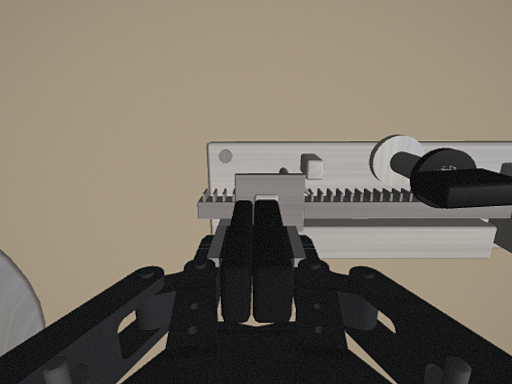

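```bash
python3 -m inch '{"dp":[[0,0,0],[0,0,0],[0,0,0],[0,0,0],[0,0,0],[0,0,0],[0,0,0],[0,0,0],[0,0,0],[0,0,0]],"delta_rot":[[0,0,0],[0,0,0],[0,0,0],[0,0,0],[0,0,0],[0,0,0],[0,0,0],[0,0,0],[0,0,0],[0,0,0]],"jaw":[0.1,0.1,0.1,0.1,1,1,1,1,1,1]}';  python3 - <<'E'
from station import env
from h import *
im=env.get_image("wrist"); cv2.imwrite("pics/w17.png",im[:,:,::-1]);im=env.get_image("scene"); crop(im,200,125,330,225,6,"pics/s17.png")
E
```

```text
clock: 20.72
tool_pos: [0.5172, -0.1116, 0.0866]
eef_rot: [2.195, 2.244, 0.001]
wrist_force: [-1.1, -0.7, 11.3]
width: 0.0279
```

View pics/s17.png

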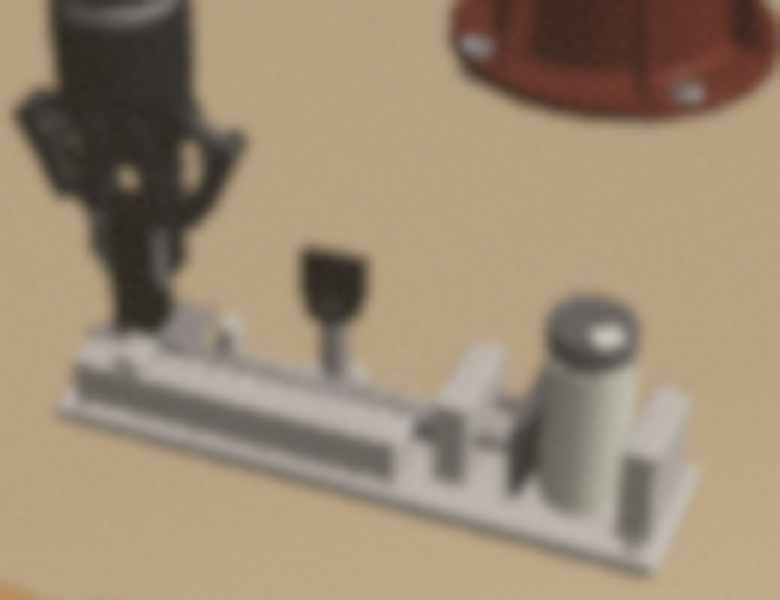

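View pics/w17.png

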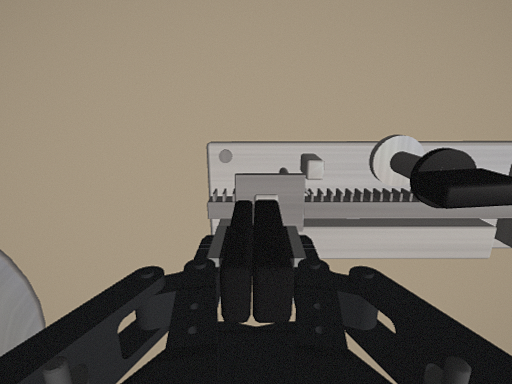

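Rack end at u≈208 (about 33 mm); the shaker is close to the fixed jaw and upright. Now the fifth squeeze, which should give about 40 mm.

```bash
python3 -m inch '{"dp":[[0,0,0],[0,0,0],[0,0,0],[0,0,0],[0,0,0],[0,0,0],[0,0,0],[0,0,0],[0,0,0],[0,0,0],[0,0,0],[0,0,0]],"delta_rot":[[0,0,0],[0,0,0],[0,0,0],[0,0,0],[0,0,0],[0,0,0],[0,0,0],[0,0,0],[0,0,0],[0,0,0],[0,0,0],[0,0,0]],"jaw":[0.1,0.1,0.1,0.1,1,1,1,1,1,1,1,1]}';  python3 - <<'E'
from station import env
from h import *
im=env.get_image("wrist"); cv2.imwrite("pics/w18.png",im[:,:,::-1]);im=env.get_image("scene"); crop(im,200,125,330,225,6,"pics/s18.png");cv2.imwrite("pics/s18f.png",im[:,:,::-1])
im=env.get_image("top"); crop(im,190,175,310,230,6,"pics/t18.png")
E
```

```text
clock: 22.32
tool_pos: [0.5172, -0.1116, 0.0866]
eef_rot: [2.195, 2.244, 0.001]
wrist_force: [-2.0, -0.1, 11.3]
width: 0.0277
```

View pics/s18.png

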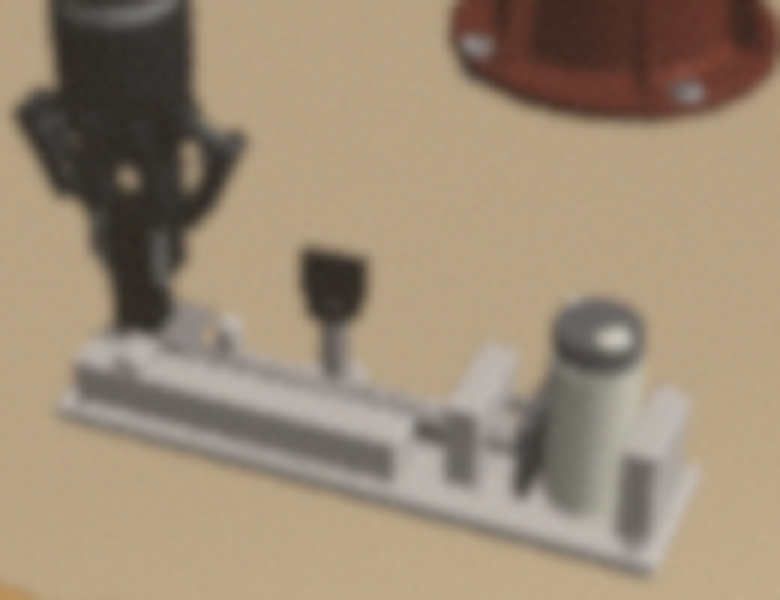

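View pics/w18.png

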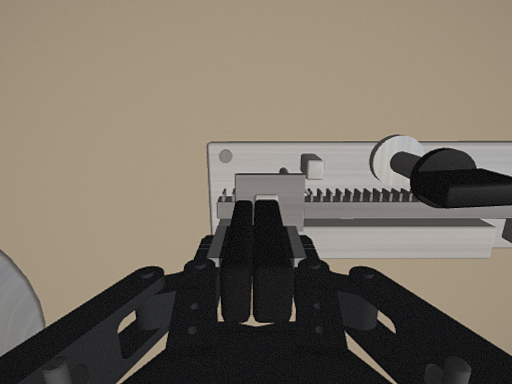

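View pics/t18.png

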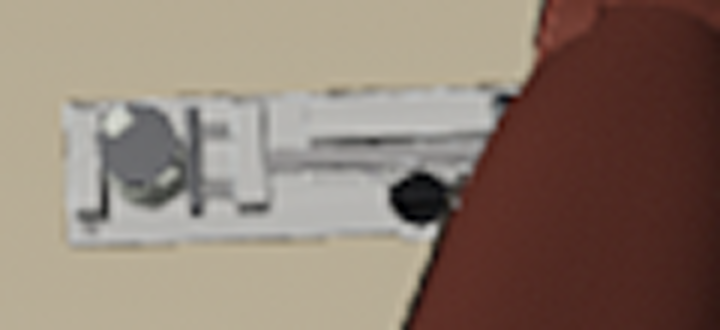

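```bash
python3 - <<'E'
from h import *
a=cv2.imread("pics/top0v.png",0).astype(int);b=cv2.imread("pics/t18.png",0).astype(int)
A=np.hstack
def cm(im,u0,u1,v0,v1):
    p=200-im[v0:v1,u0:u1].mean(0);p=np.clip(p,0,None);print((200-p).round()[::4])
cm(a,140,260,112,125);cm(b,180,290,112,122)
st=np.vstack([cv2.imread("pics/top0v.png")[90:250,50:300],cv2.imread("pics/t18.png")[90:250,50:300]])
cv2.imwrite("pics/cmp.png",cv2.resize(st,None,fx=1.8,fy=1.8))
st=np.hstack([cv2.imread("pics/s16.png")[280:560,380:700],cv2.imread("pics/s18.png")[280:560,380:700]])
cv2.imwrite("pics/cmps.png",st)
E
```

```text
[176. 173. 153. 125. 106.  94.  90. 116. 152. 170. 172. 168. 168. 168.
 166. 164. 166. 169. 171. 171. 171. 172. 175. 165. 145. 141. 155. 172.
 174. 171.]
[185. 152. 117.  75.  84. 144. 181. 193. 185. 183. 182. 181. 186. 191.
 190. 184. 181. 183. 191. 178. 146. 138. 157. 185. 188. 182. 182. 182.]
```

View pics/cmp.png

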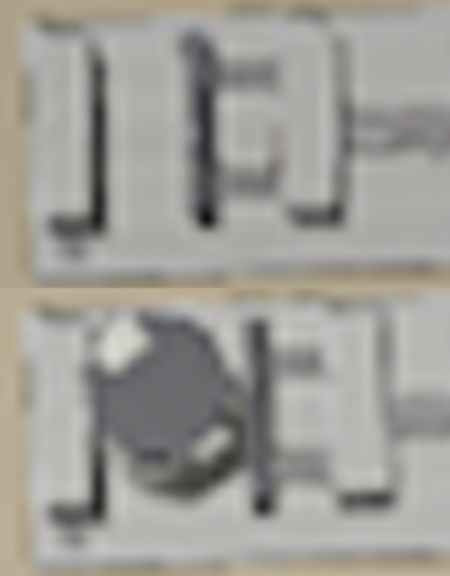

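View pics/cmps.png

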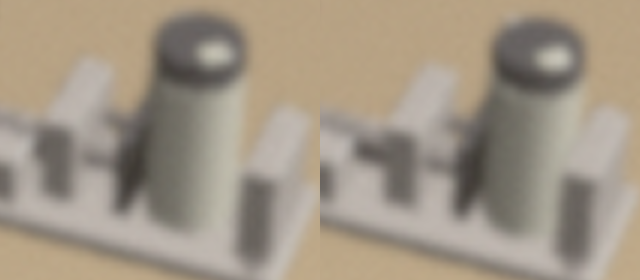

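View pics/s18f.png

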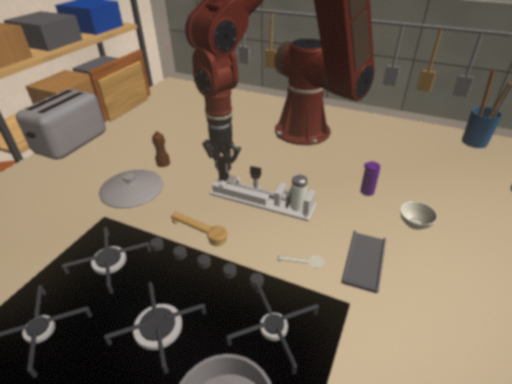

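```bash
python3 - <<'E'
from h import *
a=cv2.imread("pics/s17.png",0).astype(np.float32);b=cv2.imread("pics/s18.png",0).astype(np.float32);c=cv2.imread("pics/s16.png",0).astype(np.float32)
def shift(p,q,u0,v0,u1,v1):
    r=cv2.matchTemplate(q[v0-20:v1+30,u0-30:u1+40],p[v0:v1,u0:u1],cv2.TM_CCOEFF_NORMED);_,m,_,l=cv2.minMaxLoc(r);return l[0]-30,l[1]-20,round(m,3)
print("16->17 shaker",shift(c,a,535,290,630,370),"jaw",shift(c,a,415,395,465,485))
print("17->18 shaker",shift(a,b,545,295,640,370),"jaw",shift(a,b,430,400,475,490))
E
```

```text
16->17 shaker (13, 3, 0.99) jaw (12, 3, 0.989)
17->18 shaker (6, 2, 0.991) jaw (12, 3, 0.995)
```

```bash
python3 - <<'E'
from station import env
s=env.state();print(s["clock"],s["width"],s["wrist_force"]);env.sign_off()
E
```

```text
22.475 0.0276831782893198 [-1.79062556 -0.32933822 12.36155853]
the job is handed in; nothing more can be done
```

I did the job in the order asked and handed it in at 22.5 s, with the gripper still holding the trigger fully squeezed.

- **Release:** I twisted the knob about 54° counterclockwise to its stop and let it go. The pictures showed it sprung back to rest and the jaw fully open, with a gap of about 85 to 86 mm.
- **Slip while letting go:** My release command repeated the 54° turn. The gripper therefore turned another 54° while its fingers were opening. The knob and jaw looked right afterwards, but I did not record the peak force.
- **Shaker:** I chose the white one with the grey cap, not the purple one. I stood it upright on the bed about 4 mm towards the fixed jaw and let go. The pad pushed it across to the fixed jaw, and it stayed upright.
- **Clamping:** I made five full squeezes and held the fifth. Finger opening was 27.7 mm. The gripper reads 1 to 1.5 mm low on known sizes, so this fits the 29 mm expected at the stop.
- **Pad check:** The results differ a little, but all are far from the 22 mm limit:

| Measurement | Pad pushed in |
|---|---|
| Rack travel (about 40 mm, so 40 − 35) | about 5 mm |
| Shaker and jaw shift in the scene pictures | about 3.7 mm |
| Top picture (resolution about ±2 mm) | about 3.5 mm |

- **Other objects:** The last scene picture shows the other things on the worktop where they were.

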